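# Pack the sauce jars into the carrier

## Robot

A 7-joint arm with a two-finger parallel gripper is mounted at the origin on the work surface. World frame = base frame: x ahead of the robot, y to its left, z up, the work surface at z = 0. Lengths are in mm, angles in rad, forces in N, time in s.
With the tool pointing down it reaches from about 425 to 825 mm from the base axis. Payload 3.6 kg.
Tool frame: the origin (TCP) lies at the very end of the fingers, on their centre line; the grasp point (between the pads) lies 19 mm behind it; x points along the fingers, y is the direction in which the jaws open and shut, and the axes are right-handed (so a half turn about x gives the same grasp; the last joint's range is limited). The gripper opens to 93 mm and grips with 3 to 60 N. Pads are 15 mm wide; open, the fingers measure 128 mm over their backs; the gripper's body (75 mm by 188 mm) begins 65 mm behind the grasp point.
Start: joints at [1.113, 0.615, -0.013, 1.423, 0.008, 1.103, -0.04], TCP at [271.446, -590.575, 218.64] pointing down, gripper open.
Joint ranges: [-3.12, 3.12], [-0.3, 2.06], [-1.34, 1.32], [0.26, 2.42], [-1.36, 4.5], [0.01, 1.98], [-2.84, 2.84]. Speed limits (rad/s): [2.79, 2.79, 3.14, 3.14, 3.14, 3.14, 3.14].

## Interface

Orientations are given as a unit quaternion [x, y, z, w].
In Python, from plant import monitor, viewer, job gives the robot as it stands.
- The arm moves only by the tool move_arm, never from a script. Its arguments are lists of equal length, an entry for each row: "slide": the shift along the tool's x, y, z in units of 0.04 m (1.0 is 0.04 m), a list of three; "rot": the turn, a rotation vector about the tool's x, y, z in units of 0.08 rad (1.0 is 0.08 rad), a list of three; "jaw": the opening, from 0 (shut) to 1 (fully open). A call has 1 to 12 rows; each row shifts and turns the pose as measured when the row begins, along the tool's axes as they then stand; what a row does not reach is not made up. A row lasts 1/10 s, in which the tool goes at most 50 mm and 8.59 degrees, less where a joint would pass 70% of its speed; a pose out of reach is approached as far as the arm can. A call with a number of a shift or a turn outside -1 to 1 is refused whole. A call with a gripper value outside its range is refused whole. The fingers move at their own pace and stop on an object; "newtons" is the grip in N (left out, the last holds). Time passes only in rows, so rows that do not move let the fingers close. It gives the time, the measured TCP pose, the force and the opening at its end, in the units of the state.
- monitor.get_state(): the state, without advancing time (a new reading comes with each control period).
- viewer.capture(name): name is "scene" or "top" or "wrist"; returns a dict with "img" (384x512x3 uint8, blue, green, red), "vfov" (degrees; the focal length in pixels is half the picture's height over the tangent of half this angle, whatever the lens; pixels are square), "cx", "cy" (the principal point, pixels), "cam_to_world" (4x4, takes a point from camera to world coordinates). Camera axes: x right, y down, z forward; pixel columns grow to the right and rows downward; lengths in mm; the calibration is good to about 2 mm. The wrist camera is an equidistant fisheye: a pixel r from the principal point sees the ray r / f radians off the axis. A picture is of the moment at which its call begins. There is no depth.
- job.job_done(): hands the job in, once; it reports no verdict.
Trained networks look in a picture, given as the dict that the camera call returned (one of the last four; its "shot" number tells which), for a name from the list of things; names that differ only in an ending like _2 or _b are one class to them, and where a whole thing is asked for, a point or a joint stands for the part that bears it (a point fixed in the world has none). Each returns a list of dicts, best first, with "p" (0 to 1); they miss things now and then, are a little off and sometimes report something else, mostly with a low value. They report only what shows in the picture. A call takes as long as a camera call.
- viewer.silhouettes(target, picture): "pixels" (384x512 bool, what is visible of it) and "at" ([column, row] in pixels, amid what is visible of it).
The state is a dict: "time_s": time; "qpos": joint angles; "qd": joint speeds; "effort": joint torques, N m; "eef_pos": TCP position; "orientation": TCP orientation; "wrist_force": force on the tool from outside, world axes, zero at the start; "torque": the same for the moment, N m; "finger_gap": finger opening in mm.
Only numpy, scipy, OpenCV 4.12 (cv2) and the standard library are available. Lean on these libraries where they do the work, as an engineer would, in place of code of your own. Each camera call takes 0.05 s, during which the arm holds its last target.

## Task

In this community kitchen the lunches are going out. Pick up the two short sauce jars standing on the steel worktop and put one into each of the two empty end pockets of the green three-pocket carrier, upright and fully down on the pocket floor. Leave the jar already in the middle pocket there, and leave the tall shaker and the wide flat tin standing where they are.

Things in the scene. Friction and masses are not known exactly. Their poses are not given: they have to be found in the camera images.
- jar_a_mid (a point): Centre (half-way up, 35 mm above its underside) of a short, loose, straight round jar, 48 mm in diameter and 70 mm tall, white plastic body with a flat metal lid of the same diameter, about 0.15 kg, standing upright on the worktop (z = 0). z axis up along the jar. One of the two jars to pack.
- jar_b_mid (a point): Centre of the second jar to pack, identical to the first.
- jar_packed_mid (a point): Centre of a third identical jar that already stands in the middle pocket of the carrier, loose; it must stay in that pocket.
- shaker_mid (a point): Centre (57.5 mm above its underside) of a tall slim shaker, 42 mm in diameter and 115 mm tall, white with a metal top with small holes, standing upright on the worktop among the jars. Not to be moved.
- tin_mid (a point): Centre (19 mm above its underside) of a wide flat tin, 74 mm in diameter and 38 mm tall, white with a metal lid, standing on the worktop among the jars. Not to be moved.
- carrier: Green plastic open-topped carrier, fixed to the worktop: a low box with three square pockets in a row along its own y axis. Outside 76 mm (x) by 220 mm (y), 30 mm tall; each pocket is 68 by 68 mm and 26 mm deep, walls and dividers 4 mm thick, floor 4 mm thick; pocket centres 72 mm apart; a low loop grip sticks out 20 mm at each y end, 24 mm high. Origin at the centre of its underside, z up.
- pocket_left (a point): Centre of the floor of the carrier's empty +y end pocket, 4 mm above the worktop. Axes as the carrier's. The pocket rim is 26 mm above this point.
- pocket_middle (a point): Centre of the floor of the carrier's middle pocket, which already holds a jar.
- pocket_right (a point): Centre of the floor of the carrier's empty -y end pocket, like pocket_left.

How it is judged:
By the outcome, as a careful person would: the job done as asked, in the order asked, and still so for the second after the job is handed in, with the robot touching nothing.
It also fails if it takes over 61 s, if anything falls off the work surface, if the arm or the gripper's body presses on something with over 40 N, if the wrist force passes 120 N, or if a joint passes its speed limit or range.

## Working session

There is one attempt and no reset: what is moved stays moved. The work goes in short steps, Python scripts to look and compute and a tool call to move; the robot and the scene stay as the last step left them, time stands still between calls to the robot, and variables do not carry over. Pictures are saved under pics/ and viewed, and the job is handed in when it is done.

Besides the shell and the picture viewer there is one more tool, called after "Request:" in YAML: its name, and indented under it one key for each argument. move_arm: Moves the arm, as the interface text tells. Shifts and turns lie within -1 to 1; 1 stands for 0.04 m of shift or 0.08 rad of turn. Its arguments: {"type":"object","properties":{"slide":{"type":"array","items":{"type":"array","items":{"type":"number","minimum":-1,"maximum":1}}},"rot":{"type":"array","items":{"type":"array","items":{"type":"number","minimum":-1,"maximum":1}}},"jaw":{"type":"array","items":{"type":"number"}},"newtons":{"type":"number"}},"required":["slide","rot","jaw"]}

```bash
ls; mkdir -p pics
python3 - <<'E'
from plant import monitor, viewer, job
import cv2, pickle
s=monitor.get_state();print(s)
for n in ["scene","top","wrist"]:
    p=viewer.capture(n)
    cv2.imwrite(f"pics/{n}0.png",p["img"])
    pickle.dump(p,open(f"{n}0.pkl","wb"))
    print(n,p["vfov"],p["cx"],p["cy"],p["cam_to_world"],p.get("shot"))
E
```

```text
pics
{'time_s': 0.0, 'qpos': array([ 1.11348432,  0.61589912, -0.01264866,  1.42488694,  0.00813079,
        1.10338729, -0.0404018 ]), 'qd': array([ 1.08533835e-03, -2.07761415e-03, -1.86239861e-03, -1.15930866e-03,
        9.65047252e-04,  5.46169206e-04,  6.10488221e-05]), 'effort': array([ 2.09284717e-04, -4.58935118e+01,  2.09097960e-01, -1.65742868e+01,
       -6.10992545e-02,  2.04786868e-02,  2.16973995e-04]), 'eef_pos': array([ 271.13381455, -589.88545831,  217.49809728]), 'orientation': array([-0.6905502 , -0.15204632,  0.69096349, -0.15030568]), 'wrist_force': array([ 1.15189525,  0.06615718, -0.40870183]), 'torque': array([ 0.0445519 , -0.02070819, -0.00096065]), 'finger_gap': 92.8809901770391}
scene 54.10606223084956 258.14198860530206 189.3070243899394 [[ 8.52873243e-01  3.35696184e-01 -3.99894116e-01  8.33591808e+02]
 [ 5.22079018e-01 -5.57676558e-01  6.45314152e-01 -4.23225429e+02]
 [-6.38207615e-03 -7.59147501e-01 -6.50887348e-01  5.83240695e+02]
 [ 0.00000000e+00  0.00000000e+00  0.00000000e+00  1.00000000e+00]] 1
top 50.41378036161095 258.16439220997944 191.2617178837209 [[ 9.93710283e-03 -9.93869774e-01  1.10109608e-01  4.10146805e+02]
 [-9.99814196e-01 -8.05641403e-03  1.75119148e-02  5.09378011e+01]
 [-1.65174742e-02 -1.10263167e-01 -9.93765167e-01  1.00661331e+03]
 [ 0.00000000e+00  0.00000000e+00  0.00000000e+00  1.00000000e+00]] 2
wrist 65.70646984690485 258.4803216738266 190.19927335283856 [[ 4.18426115e-01 -8.68180567e-01 -2.66799719e-01  3.46441539e+02]
 [-9.08249707e-01 -4.00429301e-01 -1.21403647e-01 -5.56008948e+02]
 [-1.43413775e-03  2.93119223e-01 -9.56074822e-01  3.83258351e+02]
 [ 0.00000000e+00  0.00000000e+00  0.00000000e+00  1.00000000e+00]] 3
```

View pics/scene0.png

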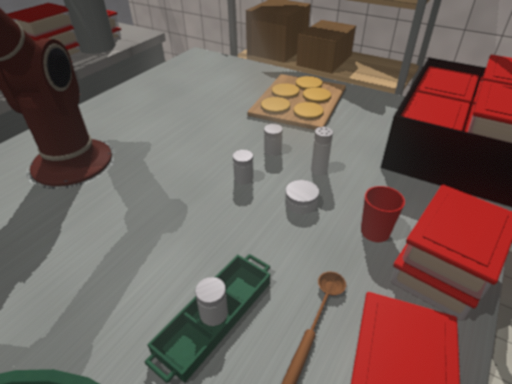

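View pics/top0.png

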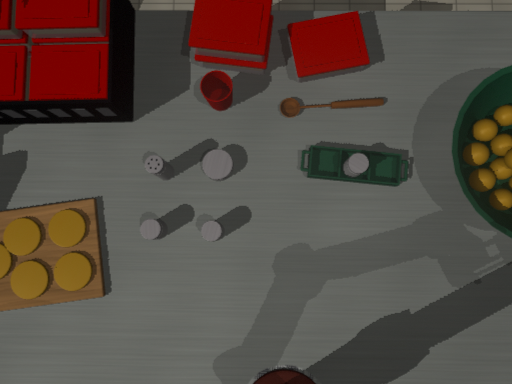

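View pics/wrist0.png

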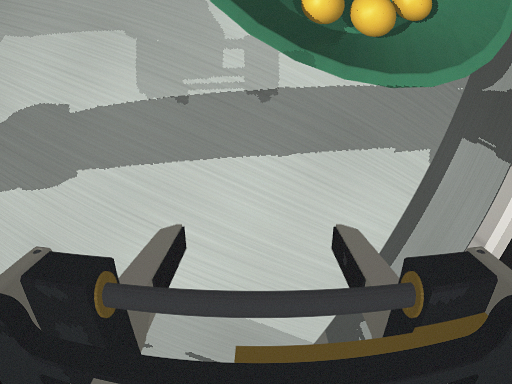

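The scene view shows two short jars at (243,167) and (273,139), the shaker at (321,150), the tin at (302,200), and the carrier at (212,315) with its packed jar. The top view shows the jars at (150,229) and (211,230), the shaker at (154,164), the tin at (217,164), and the carrier at (355,165). The wrist view sees none of them yet.

```bash
cat > h.py <<'E'
import numpy as np, cv2, pickle
def f(p): return 192/np.tan(np.radians(p["vfov"])/2)
def ray(p,uv,fish=False):
    d=(np.array(uv,float)-[p["cx"],p["cy"]])/f(p)
    if fish:
        t=np.hypot(*d); c=np.array([*(d/t*np.sin(t)),np.cos(t)]) if t>0 else np.array([0,0,1.])
    else: c=np.array([*d,1.])
    T=np.array(p["cam_to_world"]); v=T[:3,:3]@c
    return T[:3,3],v/np.linalg.norm(v)
def atz(p,uv,z,fish=False):
    o,v=ray(p,uv,fish); return o+v*(z-o[2])/v[2]
def proj(p,X,fish=False):
    T=np.array(p["cam_to_world"]); c=T[:3,:3].T@(np.asarray(X,float)-T[:3,3])
    if fish:
        r=np.hypot(c[0],c[1]);t=np.arctan2(r,c[2]); d=c[:2]/r*t
    else: d=c[:2]/c[2]
    return d*f(p)+[p["cx"],p["cy"]]
def tri(rs):
    A=np.zeros((3,3));b=np.zeros(3)
    for o,v in rs:
        P=np.eye(3)-np.outer(v,v);A+=P;b+=P@o
    X=np.linalg.solve(A,b)
    return X,[np.linalg.norm((np.eye(3)-np.outer(v,v))@(X-o)) for o,v in rs]
E
python3 - <<'E'
from plant import monitor, viewer
from h import *
for n in ["scene","top"]:
    p=pickle.load(open(f"{n}0.pkl","rb"))
    try: viewer.silhouettes("carrier",p)
    except Exception as e: print(e); p=viewer.capture(n)
    out={}
    for t in ["jar_a_mid","shaker_mid","tin_mid","carrier"]:
        r=viewer.silhouettes(t,p); out[t]=r
        for d in r:
            ys,xs=np.where(d["pixels"]); print(n,t,round(d["p"],2),np.round(d["at"],1),len(xs),xs.min(),xs.max(),ys.min(),ys.max())
    pickle.dump((p,out),open(f"{n}_sil.pkl","wb"))
    im=cv2.resize(p["img"],None,fx=3,fy=3,interpolation=cv2.INTER_CUBIC)
    c=im[330:930,340:1040] if n=="scene" else im[400:750,370:1260]
    cv2.imwrite(f"pics/{n}_z.png",cv2.resize(c,None,fx=.85,fy=.85))
E
```

```text
scene jar_a_mid 0.88 [274.1 140.6] 473 265 281 124 154
scene shaker_mid 0.95 [320.4 149.6] 765 312 332 127 174
scene tin_mid 0.89 [301.3 196.6] 963 285 317 180 213
scene carrier 0.57 [200.8 326.6] 5821 145 270 255 383
top jar_a_mid 0.73 [155.7 227.8] 471 141 167 219 239
top shaker_mid 0.91 [158.4 167.1] 540 144 175 155 179
top tin_mid 0.63 [217.9 165.8] 761 203 233 149 180
top carrier 0.57 [348.4 160.9] 2613 302 408 146 186
```

View pics/scene_z.png

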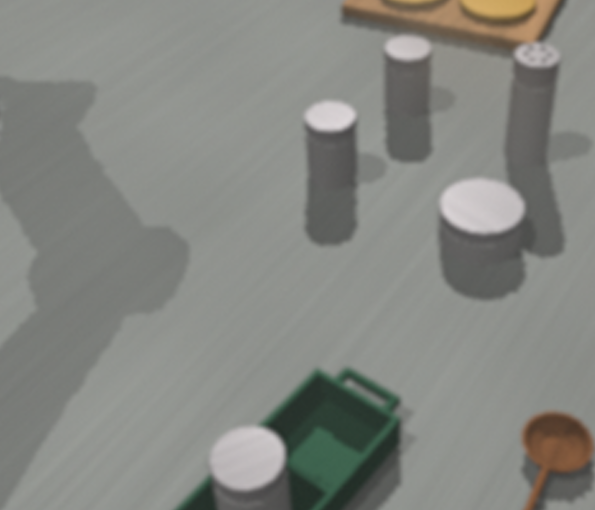

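View pics/top_z.png

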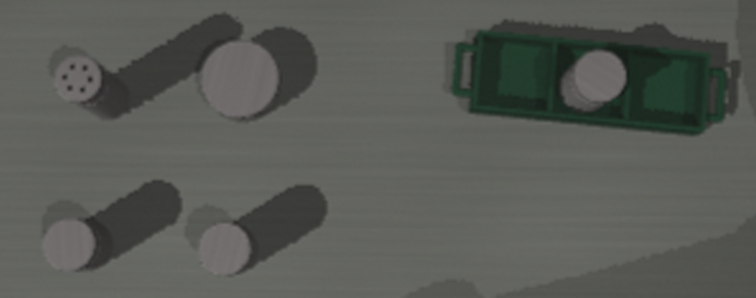

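Run:
```python
from h import *
s=pickle.load(open("scene0.pkl","rb"));t=pickle.load(open("top0.pkl","rb"))
# lid centres by eye
for n,a,b in [("A",(243,155.5),(150,229)),("B",(273,129),(211,230)),("Axx",(243,155.5),(211,230)),("Bxx",(273,129),(150,229)),("packed",(210.5,286),(357,162)),("shaker",(323,131),(153.5,163)),("tin",(302,191),(216.5,163))]:
    X,e=tri([ray(s,a),ray(t,b)]);print(n,X.round(1),np.round(e,1))
```

```text
A [391.2 301.5  -5.3] [48.1 48.1]
B [453.7 185.  140.5] [36.6 36.6]
Axx [423.1 174.4  67.8] [0.9 0.9]
Bxx [423.9 315.5  66.1] [1. 1.]
packed [ 581.8 -160.8   76.2] [1.5 1.5]
shaker [568.2 298.9 115.3] [2.4 2.4]
tin [584.3 168.6  33.8] [2. 2.]
```

```bash
python3 - <<'E'
from h import *
from scipy.spatial.transform import Rotation as R
t=pickle.load(open("top0.pkl","rb"));s=pickle.load(open("scene0.pkl","rb"))
print(R.from_quat([-0.6905502 , -0.15204632,  0.69096349, -0.15030568]).as_matrix().round(3))
c=[np.array(z)/2.55+[123.33,133.33] for z in [(476,30),(710,52),(702,133),(470,110)]]
P=np.array([atz(t,x,30) for x in c]);print(P.round(1),P.mean(0).round(1))
a=(P[0]+P[3]-P[1]-P[2])/2; b=(P[0]+P[1]-P[2]-P[3])/2
print("yaw y-axis",np.degrees(np.arctan2(-a[0],a[1])),np.linalg.norm(a),"x", np.degrees(np.arctan2(b[1],b[0])),np.linalg.norm(b))
def jc(n):return atz(*n)
for z,uv,uv2 in [(70,(211,230),(243,155.5)),(70,(150,229),(273,129)),(74,(357,162),(210.5,286))]:
    print(atz(t,uv,z).round(1),atz(s,uv2,z).round(1))
E
python3 - <<'E'
import cv2
im=cv2.imread('pics/scene0.png');cv2.imwrite('pics/car.png',cv2.resize(im[240:384,130:290],None,fx=4,fy=4,interpolation=cv2.INTER_CUBIC))
E
```

```text
[[-0.001  0.418 -0.909]
 [ 0.002 -0.909 -0.418]
 [-1.    -0.003  0.   ]]
[[ 632.5  -56.9   30. ]
 [ 612.6 -278.5   30. ]
 [ 535.  -268.8   30. ]
 [ 555.3  -51.    30. ]] [ 583.8 -163.8   30. ]
yaw y-axis -5.219312598695548 220.577996198887 x -5.787897068753233 77.77054096449316
[423.8 174.6  70. ] [424.3 171.2  70. ]
[424.7 315.1  70. ] [426.4 309.2  70. ]
[ 583.3 -160.3   74. ] [ 579.6 -160.7   74. ]
```

View pics/car.png

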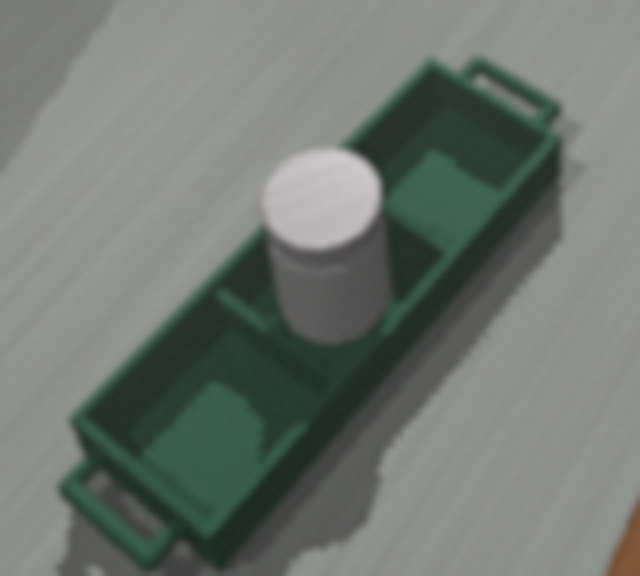

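Request:
move_arm:
  slide:
    - [0, -0.3, -0.95]
    - [0, -0.3, -0.95]
    - [0, -0.3, -0.95]
    - [0, -0.3, -0.95]
    - [0, -0.3, -0.95]
    - [0, -0.3, -0.95]
    - [0, -0.3, -0.95]
    - [0, -0.3, -0.95]
    - [0, -0.3, -0.95]
    - [0, -0.3, -0.95]
    - [0, -0.3, -0.95]
    - [0, -0.3, -0.95]
  rot:
    - [-0.75, 0, 0]
    - [-0.75, 0, 0]
    - [-0.75, 0, 0]
    - [-0.75, 0, 0]
    - [-0.75, 0, 0]
    - [-0.75, 0, 0]
    - [-0.8, 0, 0]
    - [-0.8, 0, 0]
    - [-0.85, 0, 0]
    - [-0.85, 0, 0]
    - [-0.85, 0, 0]
    - [-0.85, 0, 0]
  jaw: [1, 1, 1, 1, 1, 1, 1, 1, 1, 1, 1, 1]
  newtons: 25

```text
time_s: 1.85
eef_pos: [497.1, -173.4, 216.7]
orientation: [-0.581, -0.397, 0.584, -0.404]
wrist_force: [0.3, -0.1, -1.0]
finger_gap: 92.8
```

```bash
cat >> h.py <<'E'
from scipy.spatial.transform import Rotation as R
def goto(s,xy,z,yawdeg,):
    """total tool-frame move from state to target; yaw of tool y"""
    M=R.from_quat(s["orientation"]).as_matrix()
    d=np.array([*xy,z])-s["eef_pos"]
    a=np.radians(yawdeg)
    Mt=np.array([[0,np.cos(a),np.sin(a)],[0,np.sin(a),-np.cos(a)],[-1,0,0]])
    yaw=np.degrees(np.arctan2(M[1,1],M[0,1]))
    rv=R.from_matrix(M.T@Mt).as_rotvec()
    print("t",round(s["time_s"],2),"pos",s["eef_pos"].round(1),"yaw",yaw.round(2),"q",s["qpos"].round(2),"F",s["wrist_force"].round(1),"gap",round(s["finger_gap"],1))
    print(" slide units total",(M.T@d/40).round(2)," rot units",(rv/0.08).round(2))
E
python3 - <<'E'
from plant import monitor
from h import *
s=monitor.get_state();goto(s,(424,173),170,22.4)
sc=pickle.load(open("scene0.pkl","rb"));t=pickle.load(open("top0.pkl","rb"))
c=[np.array(z)/2.55+[123.33,133.33] for z in [(476,30),(710,52),(702,133),(470,110)]]
# scene corners: which one is which: print predicted
d=[(np.array(z)/4+[130,240]) for z in [(432,60),(560,140),(215,568),(75,415)]]
for x in c:
    X=atz(t,x,30); print(X.round(0), (4*(proj(sc,X)-[130,240])).round(0))
for i,j in [(0,1),(3,0),(2,3)]:
    X,e=tri([ray(t,c[i]),ray(sc,d[j])]);print(X.round(1),np.round(e,1))
E
```

```text
t 1.85 pos [ 497.1 -173.4  216.7] yaw -20.96 q [ 0.47  0.43 -0.26  1.78  0.15  0.94 -0.22] F [ 0.3 -0.1 -1. ] gap 92.8
 slide units total [ 1.08 -4.81 -7.44]  rot units [-9.46  0.12 -0.03]
[632. -57.  30.] [564. 126.]
[ 613. -278.   30.] [209. 533.]
[ 535. -269.   30.] [ 70. 404.]
[555. -51.  30.] [429.  49.]
[633.  -58.6  22.7] [1.4 1.4]
[556.5 -51.5  22.9] [0.3 0.3]
[ 536.3 -270.    24.3] [0.8 0.8]
```

```bash
cat > shot.py <<'E'
import sys
from plant import viewer
from h import *
n,k=sys.argv[1:3]
p=viewer.capture(n);pickle.dump(p,open(k+".pkl","wb"));cv2.imwrite(f"pics/{k}.png",p["img"])
E
python3 shot.py wrist w1
```

```text
(no output)
```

View pics/w1.png

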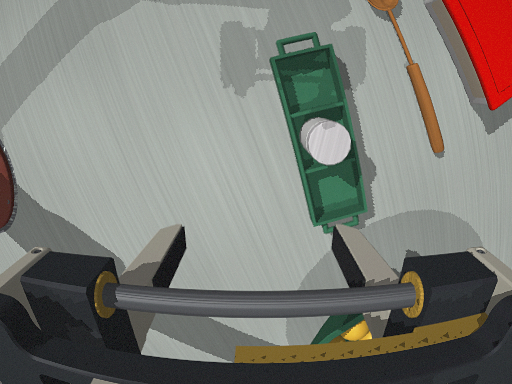

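The wrist view shows the whole carrier, with outer corners near (271,59), (331,45), (366,212), and (314,225), and the packed jar lid at (327,142). I'll zoom in and triangulate.

Run:
```python
import cv2
im=cv2.imread('pics/w1.png');cv2.imwrite('pics/w1z.png',cv2.resize(im[25:240,255:385],None,fx=2.75,fy=2.75,interpolation=cv2.INTER_CUBIC))
im=cv2.imread('pics/top0.png');cv2.imwrite('pics/t0z.png',cv2.resize(im[135:195,295:415],None,fx=6,fy=6,interpolation=cv2.INTER_CUBIC))
```

```text
(no output)
```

View pics/w1z.png

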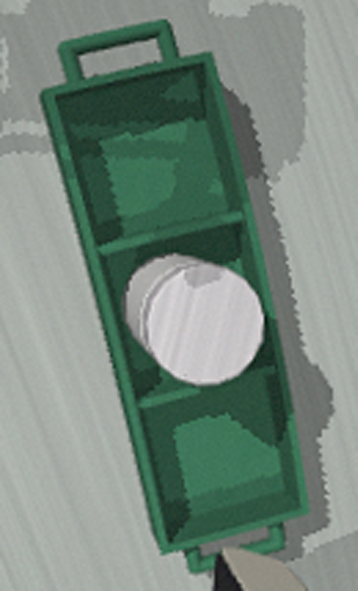

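View pics/t0z.png

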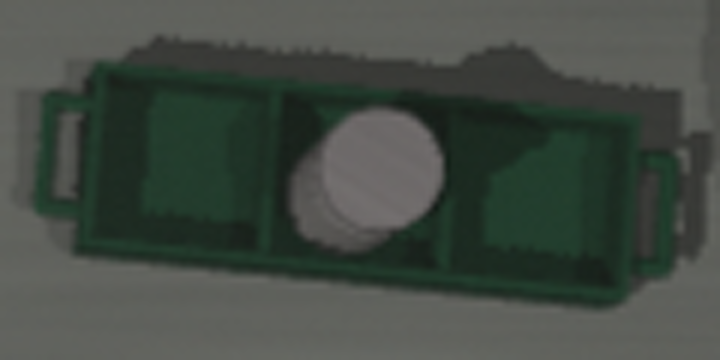

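Run:
```python
from h import *
from scipy.optimize import least_squares
t=pickle.load(open("top0.pkl","rb"));w=pickle.load(open("w1.pkl","rb"));sc=pickle.load(open("scene0.pkl","rb"))
W=np.array([(42,92),(214,52),(304,516),(163,553)])/2.75+[255,25]
T=np.array([(78,243),(95,62),(638,116),(622,293)])/6+[295,135]
S=np.array([(432,60),(560,140),(75,415)])/4+[130,240]
L=np.array([(-38,110),(38,110),(38,-110),(-38,-110)])
def pts(p):
    c,s=np.cos(p[2]),np.sin(p[2]);return [np.array([p[0]+c*a-s*b,p[1]+s*a+c*b,p[3]]) for a,b in L]
def res(p,use):
    P=pts(p);r=[]
    if 'w' in use: r+=[proj(w,X,True)-u for X,u in zip(P,W)]
    if 't' in use: r+=[proj(t,X)-u for X,u in zip(P,T)]
    if 's' in use: r+=[proj(sc,P[i])-u for i,u in zip((0,1,3),S)]
    return np.concatenate(r)
for use in ['w','t','wt','ws','wts']:
    r=least_squares(res,[583,-163,-.09,30],args=(use,),loss='soft_l1');p=r.x
    c,s=np.cos(p[2]),np.sin(p[2])
    print(use,p[:2].round(1),np.degrees(p[2]).round(2),p[3].round(1),"rms",np.sqrt(np.mean(r.fun**2)).round(2),"L",np.round([p[0]-72*s,p[1]+72*c],1),"R",np.round([p[0]+72*s,p[1]-72*c],1))
lw=np.array((206,323))/2.75+[255,25];lt=np.array((383,168))/6+[295,135]
X,e=tri([ray(w,lw,True),ray(t,lt),ray(sc,(210.5,286))]);print("packed lid",X.round(1),np.round(e,1),atz(w,lw,74,True).round(1))
```

```text
w [ 586.9 -168.1] -5.62 27.8 rms 0.79 L [593.9 -96.4] R [ 579.8 -239.8]
t [ 586.4 -166.1] -5.29 21.5 rms 0.37 L [593.  -94.5] R [ 579.8 -237.8]
wt [ 586.6 -167.4] -5.58 26.4 rms 0.93 L [593.6 -95.8] R [ 579.6 -239.1]
ws [ 586.6 -167.7] -5.67 28.4 rms 0.89 L [593.7 -96. ] R [ 579.5 -239.3]
wts [ 586.3 -167. ] -5.62 27.3 rms 0.93 L [593.4 -95.4] R [ 579.3 -238.7]
packed lid [ 581.6 -163.2   78.5] [1.2 1.4 0.3] [ 583.6 -164.2   74. ]
```

Request:
move_arm:
  slide:
    - [0, -0.22, -0.98]
    - [0, -0.22, -0.98]
    - [0, -0.22, -0.98]
    - [0, -0.22, -0.98]
    - [0, -0.22, -0.98]
    - [0, -0.22, -0.98]
    - [0, -0.22, -0.98]
    - [0, -0.22, -0.98]
    - [0, -0.22, -0.5]
    - [0, 0, 0]
  rot:
    - [-1, 0, 0]
    - [-1, 0, 0]
    - [-1, 0, 0]
    - [-1, 0, 0]
    - [-1, 0, 0]
    - [-1, 0, 0]
    - [-1, 0, 0]
    - [-1, 0, 0]
    - [-1, 0, 0]
    - [0, 0, 0]
  jaw: [1, 1, 1, 1, 1, 1, 1, 1, 1, 1]

```text
time_s: 2.9
eef_pos: [434.3, 175.4, 217.5]
orientation: [0.393, 0.585, -0.389, 0.593]
wrist_force: [-0.2, -0.1, 0.1]
finger_gap: 93.1
```

```bash
python3 shot.py wrist w2;python3 - <<'E'
from plant import monitor
from h import *
s=monitor.get_state();goto(s,(424,173),100,22.4)
E
```

```text
t 2.95 pos [435.6 173.9 217.5] yaw 22.59 q [-0.04  0.37 -0.53  1.93  0.25  0.89 -0.31] F [-0.4  0.5 -0.4] gap 93.0
 slide units total [ 2.93 -0.31 -0.11]  rot units [ 0.04  0.1  -0.15]
```

View pics/w2.png

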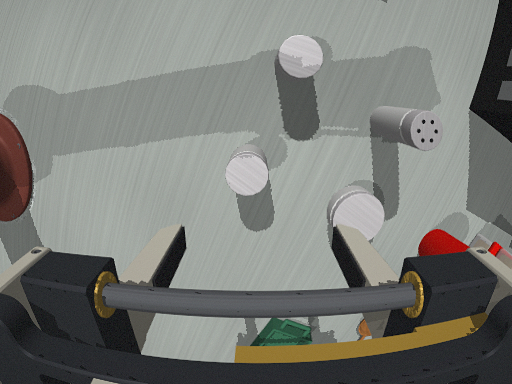

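The lids show at A (247,174) and B (301,56), with the shaker top at (427,130) and the tin at (357,215). The fingers hang clear over bare worktop.

Run:
```python
from h import *
t=pickle.load(open("top0.pkl","rb"));w=pickle.load(open("w2.pkl","rb"));sc=pickle.load(open("scene0.pkl","rb"))
for n,a,b,c,z in [("A",(247,174),(211,230.3),(243,155.5),70),("B",(301,56),(150.3,229),(273,129),70)]:
    X,e=tri([ray(w,a,True),ray(t,b),ray(sc,c)]);print(n,X.round(1),np.round(e,1),"each at z",[v.round(1)[:2] for v in(atz(w,a,z,True),atz(t,b,z),atz(sc,c,z))])
    X,e=tri([ray(w,a,True),ray(t,b)]);print("  w+t",X.round(1))
from plant import monitor
s=monitor.get_state()
goto(s,(423.5,175),150,22.4);goto(s,(423.5,175),38,22.4)
```

```text
A [423.3 174.   68.3] [0.8 0.9 0.8] each at z [array([424. , 174.1]), array([423.1, 174.6]), array([424.3, 171.2])]
  w+t [423.4 174.5  71.6]
B [425.2 313.9  67.7] [1.6 1.2 1.4] each at z [array([426.6, 313.1]), array([424.7, 314.4]), array([426.4, 309.2])]
  w+t [424.6 308.9  90.1]
t 2.95 pos [435.6 173.9 217.5] yaw 22.59 q [-0.04  0.37 -0.53  1.93  0.25  0.89 -0.31] F [-0.4  0.5 -0.4] gap 93.0
 slide units total [ 1.68 -0.29 -0.16]  rot units [ 0.04  0.1  -0.15]
t 2.95 pos [435.6 173.9 217.5] yaw 22.59 q [-0.04  0.37 -0.53  1.93  0.25  0.89 -0.31] F [-0.4  0.5 -0.4] gap 93.0
 slide units total [ 4.48 -0.32 -0.18]  rot units [ 0.04  0.1  -0.15]
```

Request:
move_arm:
  slide:
    - [0.5, -0.3, -0.15]
    - [0.7, 0, 0]
    - [0.7, 0, 0]
    - [0.5, 0, 0]
    - [0, 0, 0]
  rot:
    - [0, 0.1, -0.15]
    - [0, 0, 0]
    - [0, 0, 0]
    - [0, 0, 0]
    - [0, 0, 0]
  jaw: [1, 1, 1, 1, 1]

```text
time_s: 3.45
eef_pos: [431.2, 162.0, 119.0]
orientation: [0.4, 0.579, -0.4, 0.587]
wrist_force: [-0.7, -0.3, 0.5]
finger_gap: 93.0
```

```bash
python3 shot.py wrist w3;python3 - <<'E'
from plant import monitor
from h import *
s=monitor.get_state();goto(s,(423.5,174.3),38,22.4)
E
```

```text
t 3.5 pos [432.  162.2 120.1] yaw 21.08 q [-0.1   0.5  -0.44  2.06  0.37  0.64 -0.43] F [ 0.3 -0.8 -0.7] gap 93.4
 slide units total [ 2.05 -0.1  -0.38]  rot units [-0.29  0.12 -0.09]
```

View pics/w3.png

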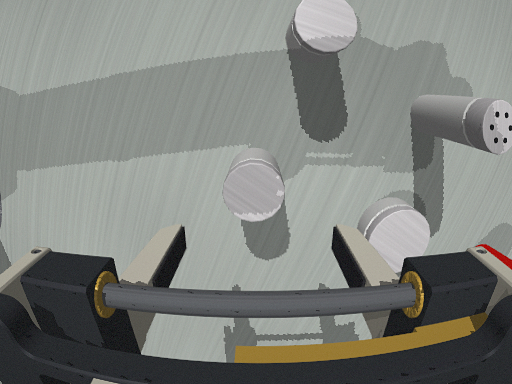

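Run:
```python
from h import *
w=pickle.load(open("w3.pkl","rb"))
print(atz(w,(253.5,190),70,True))
```

```text
[422.94584684 175.43301133  70.        ]
```

Request:
move_arm:
  slide:
    - [0.1, -0.05, -0.38]
    - [0, 0, 0]
  rot:
    - [-0.25, 0.1, -0.1]
    - [0, 0, 0]
  jaw: [1, 1]

```text
time_s: 3.7
eef_pos: [426.6, 175.3, 117.3]
orientation: [0.396, 0.585, -0.395, 0.587]
wrist_force: [-0.0, 0.2, 0.6]
finger_gap: 92.9
```

Run:
```python
from plant import monitor
from h import *
s=monitor.get_state();goto(s,(423.7,174.5),38,22.4)
```

```text
t 3.7 pos [426.6 175.3 117.3] yaw 22.01 q [-0.12  0.51 -0.45  2.06  0.37  0.64 -0.44] F [-0.   0.2  0.6] gap 92.9
 slide units total [ 1.98 -0.08 -0.01]  rot units [-0.08  0.02 -0.02]
```

Request:
move_arm:
  slide:
    - [0.4, -0.08, 0]
    - [0.4, 0, 0]
    - [0.4, 0, 0]
    - [0.4, 0, 0]
    - [0.3, 0, 0]
    - [0, 0, 0]
  rot:
    - [0, 0, 0]
    - [0, 0, 0]
    - [0, 0, 0]
    - [0, 0, 0]
    - [0, 0, 0]
    - [0, 0, 0]
  jaw: [1, 1, 1, 1, 1, 1]

```text
time_s: 4.3
eef_pos: [430.4, 177.9, 45.1]
orientation: [0.4, 0.582, -0.39, 0.591]
wrist_force: [-1.0, -0.0, -0.3]
finger_gap: 93.3
```

Run:
```python
from plant import monitor
from h import *
s=monitor.get_state();goto(s,(423.5,174.8),38,22.4)
```

```text
t 4.3 pos [430.4 177.9  45.1] yaw 22.06 q [-0.21  0.63 -0.33  2.13  0.48  0.44 -0.54] F [-1.  -0.  -0.3] gap 93.3
 slide units total [ 0.17 -0.19  0.01]  rot units [-0.07  0.02 -0.24]
```

Request:
move_arm:
  slide:
    - [0.15, -0.18, 0]
    - [0, 0, 0]
    - [0, 0, 0]
    - [0, 0, 0]
    - [0, 0, 0]
    - [0, 0, 0]
    - [0, 0, 0]
  rot:
    - [0, 0, -0.2]
    - [0, 0, 0]
    - [0, 0, 0]
    - [0, 0, 0]
    - [0, 0, 0]
    - [0, 0, 0]
    - [0, 0, 0]
  jaw: [1, 1, 0.3, 0.3, 0.3, 0.3, 0.3]
  newtons: 20

```text
time_s: 5.0
eef_pos: [425.9, 176.3, 42.0]
orientation: [0.397, 0.584, -0.393, 0.588]
wrist_force: [-0.0, -0.4, -0.1]
finger_gap: 57.6
```

Run:
```python
from plant import monitor
from h import *
s=monitor.get_state();goto(s,(423.5,174.8),38,22.4)
```

```text
t 5.0 pos [425.9 176.3  42. ] yaw 22.05 q [-0.21  0.63 -0.33  2.13  0.48  0.44 -0.54] F [-0.  -0.4 -0.1] gap 57.6
 slide units total [ 0.1  -0.07  0.01]  rot units [-0.08  0.02 -0.11]
```

Request:
move_arm:
  slide:
    - [0.1, -0.05, 0]
    - [0, 0, 0]
    - [0, 0, 0]
    - [0, 0, 0]
    - [0, 0, 0]
  rot:
    - [0, 0, -0.1]
    - [0, 0, 0]
    - [0, 0, 0]
    - [0, 0, 0]
    - [0, 0, 0]
  jaw: [0.57, 0.3, 0.3, 0.3, 0.3]

```text
time_s: 5.5
eef_pos: [423.6, 175.2, 37.8]
orientation: [0.395, 0.586, -0.396, 0.587]
wrist_force: [-0.1, -0.7, 0.0]
finger_gap: 47.7
```

Run:
```python
from plant import monitor
from h import *
s=monitor.get_state();goto(s,(423.5,174.8),38,22.4)
```

```text
t 5.5 pos [423.6 175.2  37.8] yaw 22.05 q [-0.22  0.64 -0.33  2.13  0.48  0.44 -0.54] F [-0.1 -0.7  0. ] gap 47.7
 slide units total [-0.01 -0.01  0.01]  rot units [-0.08  0.02  0.01]
```

Request:
move_arm:
  slide:
    - [-0.4, 0, 0]
    - [-0.8, 0, 0]
    - [-0.9, 0, 0]
    - [-0.9, 0, 0]
    - [-0.5, 0, 0]
  rot:
    - [0, 0, 0]
    - [0, 0, 0]
    - [0, 0, 0]
    - [0, 0, 0]
    - [0, 0, 0]
  jaw: [0.3, 0.3, 0.3, 0.3, 0.3]

```text
time_s: 6.0
eef_pos: [420.8, 174.2, 178.3]
orientation: [0.391, 0.589, -0.399, 0.584]
wrist_force: [1.1, 0.4, -1.0]
finger_gap: 47.9
```

```bash
cat >> h.py <<'E'
def plan(s,xy,z,yawdeg,n,nr=None):
    nr=nr or n
    M=R.from_quat(s["orientation"]); p=s["eef_pos"]
    a=np.radians(yawdeg);Mt=R.from_matrix([[0,np.cos(a),np.sin(a)],[0,np.sin(a),-np.cos(a)],[-1,0,0]])
    d=(np.array([*xy,z])-p)/n; rv=(M.inv()*Mt).as_rotvec()/nr
    for i in range(n):
        print((M.inv().apply(d)/40).round(2),(rv/0.08).round(2) if i<nr else 0)
        if i<nr: M=M*R.from_rotvec(rv)
E
python3 - <<'E'
from plant import monitor
from h import *
s=monitor.get_state();goto(s,(579.5,-238.5),160,-5.6);plan(s,(579.5,-238.5),165,-5.6,12)
E
```

```text
t 6.0 pos [420.8 174.2 178.3] yaw 22.12 q [-0.06  0.42 -0.53  1.99  0.28  0.81 -0.36] F [ 1.1  0.4 -1. ] gap 47.9
 slide units total [ 0.47 -0.2  11.05]  rot units [6.05 0.05 0.15]
[ 0.03 -0.02  0.92] [0.5  0.   0.01]
[0.03 0.02 0.92] [0.5  0.   0.01]
[0.03 0.06 0.92] [0.5  0.   0.01]
[0.03 0.09 0.92] [0.5  0.   0.01]
[0.03 0.13 0.91] [0.5  0.   0.01]
[0.03 0.17 0.91] [0.5  0.   0.01]
[0.03 0.2  0.9 ] [0.5  0.   0.01]
[0.03 0.24 0.89] [0.5  0.   0.01]
[0.03 0.28 0.88] [0.5  0.   0.01]
[0.03 0.31 0.87] [0.5  0.   0.01]
[0.03 0.35 0.85] [0.5  0.   0.01]
[0.03 0.38 0.84] [0.5  0.   0.01]
```

Request:
move_arm:
  slide:
    - [0, 0, 0.6]
    - [0, 0, 0.9]
    - [0, 0.05, 0.9]
    - [0, 0.1, 0.9]
    - [0, 0.15, 0.9]
    - [0, 0.2, 0.9]
    - [0, 0.2, 0.9]
    - [0, 0.25, 0.9]
    - [0, 0.3, 0.85]
    - [0, 0.3, 0.85]
    - [0, 0.3, 0.6]
    - [0, 0, 0]
  rot:
    - [0.5, 0, 0]
    - [0.5, 0, 0]
    - [0.5, 0, 0]
    - [0.5, 0, 0]
    - [0.5, 0, 0]
    - [0.5, 0, 0]
    - [0.5, 0, 0]
    - [0.5, 0, 0]
    - [0.5, 0, 0]
    - [0.5, 0, 0]
    - [0.5, 0, 0]
    - [0, 0, 0]
  jaw: [0.3, 0.3, 0.3, 0.3, 0.3, 0.3, 0.3, 0.3, 0.3, 0.3, 0.3, 0.3]

```text
time_s: 7.2
eef_pos: [564.5, -190.3, 177.1]
orientation: [-0.514, -0.485, 0.519, -0.481]
wrist_force: [-0.5, -1.2, -1.8]
finger_gap: 47.9
```

```bash
python3 shot.py wrist w4;python3 - <<'E'
from plant import monitor
from h import *
s=monitor.get_state();goto(s,(579.5,-238.5),130,-5.6)
E
```

```text
t 7.25 pos [ 563.7 -187.8  177. ] yaw -3.67 q [ 0.5   0.59 -0.35  1.63  0.24  0.97  0.  ] F [ 0.4  0.9 -1.4] gap 47.8
 slide units total [1.17 0.49 1.24]  rot units [0.42 0.01 0.13]
```

View pics/w4.png

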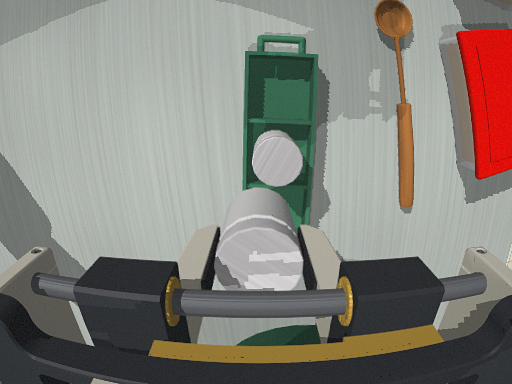

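The jar is held squarely between the fingers at about (258,255). The carrier's +y end corners show at (245,53) and (317,54), with the packed jar lid at (278,161). I'll use this as a second fit of the carrier.

Run:
```python
from h import *
w=pickle.load(open("w4.pkl","rb"));w1=pickle.load(open("w1.pkl","rb"));t=pickle.load(open("top0.pkl","rb"))
im=w["img"];cv2.imwrite("pics/w4z.png",cv2.resize(im[25:240,225:345],None,fx=2.75,fy=2.75,interpolation=cv2.INTER_CUBIC))
a,b=atz(w,(245,53),30,True),atz(w,(317,54.5),30,True);print(a.round(1),b.round(1),np.linalg.norm(a-b))
u=np.array([np.sin(np.radians(5.6)),np.cos(np.radians(5.6)),0])
print("centre",((a+b)/2-110*u).round(1),"L",((a+b)/2-38*u).round(1),"R",((a+b)/2-182*u).round(1))
for n,X in (("L+y div",None),):
  pass
print("packed",atz(w,(278,161),74,True).round(1))
```

```text
[559.1 -56.4  30. ] [633.6 -61.3  30. ] 74.6646990979303
centre [ 585.6 -168.3   30. ] L [592.7 -96.6  30. ] R [ 578.6 -239.9   30. ]
packed [ 584.2 -164.1   74. ]
```

View pics/w4z.png

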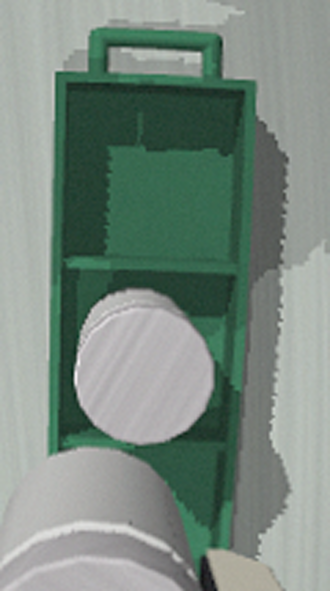

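Request:
move_arm:
  slide:
    - [0, 0.25, 0.65]
    - [0, 0.25, 0.6]
    - [0.5, 0, 0]
    - [0.6, 0, 0]
    - [0, 0, 0]
  rot:
    - [0.2, 0, 0.1]
    - [0.2, 0, 0]
    - [0, 0, 0]
    - [0, 0, 0]
    - [0, 0, 0]
  jaw: [0.3, 0.3, 0.3, 0.3, 0.3]

```text
time_s: 7.75
eef_pos: [578.9, -230.6, 130.6]
orientation: [0.521, 0.482, -0.52, 0.475]
wrist_force: [-0.9, 1.3, -1.1]
finger_gap: 47.6
```

Run:
```python
from plant import monitor
from h import *
s=monitor.get_state();goto(s,(579.2,-239),85,-5.6)
```

```text
t 7.75 pos [ 578.9 -230.6  130.6] yaw -4.82 q [ 0.54  0.69 -0.33  1.6   0.25  0.91  0.04] F [-0.9  1.3 -1.1] gap 47.6
 slide units total [1.14 0.03 0.22]  rot units [ 0.17 -0.08  0.08]
```

Request:
move_arm:
  slide:
    - [0.3, 0, 0.2]
    - [0.4, 0, 0]
    - [0.4, 0, 0]
    - [0, 0, 0]
    - [0, 0, 0]
  rot:
    - [0.15, -0.1, 0.1]
    - [0, 0, 0]
    - [0, 0, 0]
    - [0, 0, 0]
    - [0, 0, 0]
  jaw: [0.3, 0.3, 0.3, 0.3, 0.3]

```text
time_s: 8.25
eef_pos: [580.0, -230.1, 90.0]
orientation: [0.523, 0.478, -0.519, 0.479]
wrist_force: [-0.1, -0.1, -1.0]
finger_gap: 47.8
```

```bash
python3 - <<'E'
from plant import monitor
from h import *
s=monitor.get_state();goto(s,(579.2,-239),42,-5.6)
E
python3 shot.py scene s5; python3 shot.py wrist w5
```

```text
t 8.25 pos [ 580.  -230.1   90. ] yaw -4.89 q [ 0.53  0.73 -0.31  1.64  0.28  0.81  0.02] F [-0.1 -0.1 -1. ] gap 47.8
 slide units total [ 1.2  -0.01  0.23]  rot units [ 0.16 -0.04 -0.06]
```

View pics/s5.png

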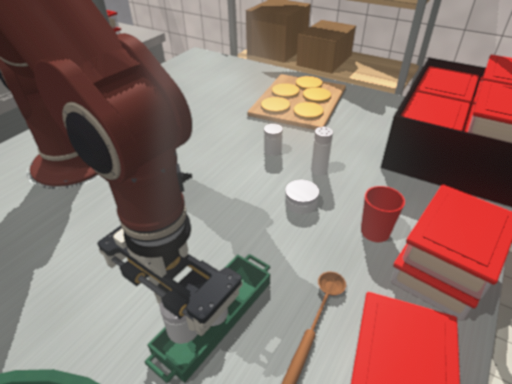

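View pics/w5.png

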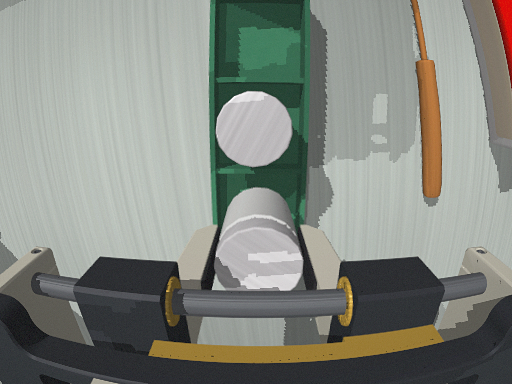

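Run:
```python
from h import *
w=pickle.load(open("w5.pkl","rb"))
for uv in [(217,171),(302,170),(216,81),(304,80)]: print(uv,atz(w,uv,30,True).round(1))
# expected dividers
u=np.array([np.sin(np.radians(5.6)),np.cos(np.radians(5.6))])
C=np.array([586,-167.5]);print(C+36*u,C-36*u, "packed",atz(w,(254,129),74,True).round(1))
```

```text
(217, 171) [ 551.  -198.8   30. ]
(302, 170) [ 617.6 -203.7   30. ]
(216, 81) [ 557.6 -129.3   30. ]
(304, 80) [ 623.5 -134.    30. ]
[ 589.51298439 -131.6718136 ] [ 582.48701561 -203.3281864 ] packed [ 583.6 -164.8   74. ]
```

Request:
move_arm:
  slide:
    - [0, 0, 0.23]
    - [0, 0, 0]
  rot:
    - [0.15, 0, 0]
    - [0, 0, 0]
  jaw: [0.3, 0.3]

```text
time_s: 8.55
eef_pos: [580.1, -240.7, 92.0]
orientation: [0.526, 0.473, -0.522, 0.476]
wrist_force: [0.2, 0.0, -1.5]
finger_gap: 47.7
```

Run:
```python
from plant import monitor
from h import *
s=monitor.get_state();goto(s,(579.2,-239),42,-5.6)
```

```text
t 8.55 pos [ 580.1 -240.7   92. ] yaw -5.63 q [ 0.54  0.73 -0.31  1.63  0.28  0.82  0.02] F [ 0.2  0.  -1.5] gap 47.7
 slide units total [ 1.25 -0.04 -0.04]  rot units [-0.01 -0.02 -0.1 ]
```

The dividers agree with the fit to about 2 mm. Descending.

Request:
move_arm:
  slide:
    - [0.3, 0, -0.04]
    - [0.3, 0, 0]
    - [0.3, 0, 0]
    - [0, 0, 0]
    - [0, 0, 0]
  rot:
    - [0, 0, -0.1]
    - [0, 0, 0]
    - [0, 0, 0]
    - [0, 0, 0]
    - [0, 0, 0]
  jaw: [0.3, 0.3, 0.3, 0.3, 0.3]

```text
time_s: 9.05
eef_pos: [580.1, -239.1, 52.4]
orientation: [0.524, 0.476, -0.524, 0.474]
wrist_force: [0.8, -0.1, -1.2]
finger_gap: 47.8
```

Run:
```python
from plant import monitor
from h import *
s=monitor.get_state();goto(s,(580,-239),42,-5.6)
```

```text
t 9.05 pos [ 580.1 -239.1   52.4] yaw -5.69 q [ 0.53  0.79 -0.29  1.65  0.29  0.75  0.  ] F [ 0.8 -0.1 -1.2] gap 47.8
 slide units total [ 0.26 -0.   -0.  ]  rot units [-0.02 -0.03  0.02]
```

Request:
move_arm:
  slide:
    - [0.15, 0, 0]
    - [0.08, 0, 0]
    - [0, 0, 0]
    - [0, 0, 0]
  rot:
    - [0, 0, 0]
    - [0, 0, 0]
    - [0, 0, 0]
    - [0, 0, 0]
  jaw: [0.3, 0.3, 0.3, 0.3]

```text
time_s: 9.45
eef_pos: [580.3, -238.9, 42.5]
orientation: [0.524, 0.476, -0.524, 0.474]
wrist_force: [-0.6, -0.1, -0.8]
finger_gap: 47.6
```

Run:
```python
from plant import monitor
from h import *
s=monitor.get_state();goto(s,(580,-239),42,-5.6)
```

```text
t 9.45 pos [ 580.3 -238.9   42.5] yaw -5.67 q [ 0.52  0.8  -0.28  1.65  0.3   0.74 -0.  ] F [-0.6 -0.1 -0.8] gap 47.6
 slide units total [ 0.01 -0.01  0.  ]  rot units [-0.02 -0.03  0.02]
```

Request:
move_arm:
  slide:
    - [0.03, 0, 0]
    - [0, 0, 0]
  rot:
    - [0, 0, 0]
    - [0, 0, 0]
  jaw: [0.3, 0.3]

```text
time_s: 9.65
eef_pos: [580.8, -239.0, 42.2]
orientation: [0.525, 0.475, -0.524, 0.474]
wrist_force: [-0.2, -1.0, -1.9]
finger_gap: 47.8
```

Request:
move_arm:
  slide:
    - [0.03, 0, 0]
    - [0, 0, 0]
  rot:
    - [0, 0, 0]
    - [0, 0, 0]
  jaw: [0.3, 0.3]

```text
time_s: 9.85
eef_pos: [581.3, -239.0, 42.1]
orientation: [0.525, 0.475, -0.523, 0.475]
wrist_force: [0.1, -0.2, -1.1]
finger_gap: 47.8
```

Request:
move_arm:
  slide:
    - [0.06, 0, 0]
    - [0, 0, 0]
    - [0, 0, 0]
  rot:
    - [0, 0, 0]
    - [0, 0, 0]
    - [0, 0, 0]
  jaw: [0.3, 0.3, 0.3]

```text
time_s: 10.15
eef_pos: [581.9, -239.1, 42.3]
orientation: [0.525, 0.474, -0.523, 0.475]
wrist_force: [-1.1, -0.1, -1.8]
finger_gap: 47.7
```

Request:
move_arm:
  slide:
    - [0.1, -0.03, 0]
    - [0, 0, 0]
  rot:
    - [0, 0, 0]
    - [0, 0, 0]
  jaw: [0.3, 0.3]

```text
time_s: 10.35
eef_pos: [582.7, -239.3, 42.2]
orientation: [0.526, 0.473, -0.523, 0.477]
wrist_force: [0.2, -0.4, -1.5]
finger_gap: 48.1
```

```bash
python3 - <<'E'
from plant import monitor
from h import *
s=monitor.get_state();goto(s,(580,-239),42,-5.6);print(s["effort"].round(1))
E
python3 shot.py scene s6
python3 - <<'E'
import cv2
im=cv2.imread('pics/s6.png');cv2.imwrite('pics/s6z.png',cv2.resize(im[240:384,100:290],None,fx=4,fy=4,interpolation=cv2.INTER_CUBIC))
E
```

```text
t 10.35 pos [ 582.7 -239.3   42.2] yaw -5.67 q [ 0.52  0.8  -0.28  1.65  0.3   0.73 -0.01] F [ 0.2 -0.4 -1.5] gap 48.1
 slide units total [ 0.01 -0.07 -0.  ]  rot units [-0.01  0.01 -0.09]
[ -0.  -49.2  -3.5 -12.4  -0.    0.   -0. ]
```

View pics/s6z.png

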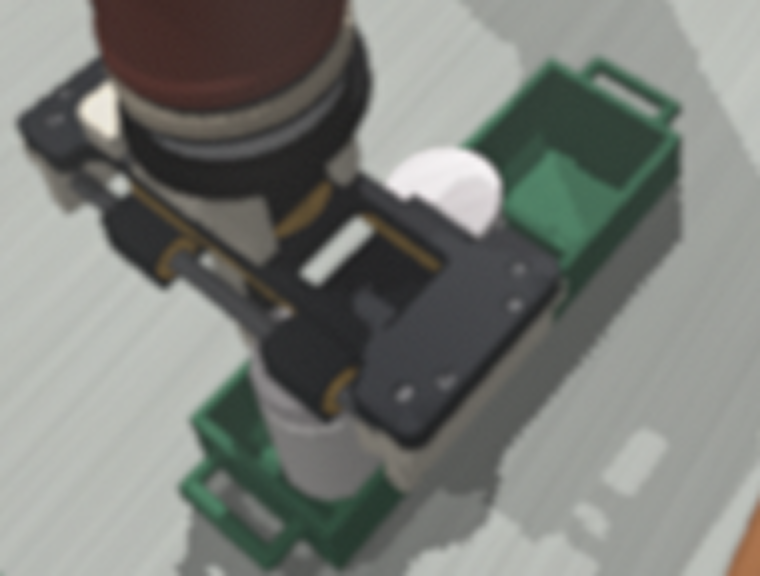

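The jar stops at TCP z = 42.2, against 41.8 expected for it standing on the floor. The picture shows it low in the end pocket, so I'm releasing it.

Request:
move_arm:
  slide:
    - [0, 0, 0]
    - [0, 0, 0]
    - [0, 0, 0]
    - [0, 0, 0]
    - [-0.3, 0, 0]
    - [-0.8, 0, 0]
    - [-0.9, 0, 0]
    - [-0.9, 0, 0]
    - [-0.5, 0, 0]
    - [0, 0, 0]
  rot:
    - [0, 0, 0]
    - [0, 0, 0]
    - [0, 0, 0]
    - [0, 0, 0]
    - [0, 0, 0]
    - [0, 0, 0]
    - [0, 0, 0]
    - [0, 0, 0]
    - [0, 0, 0]
    - [0, 0, 0]
  jaw: [0.85, 0.85, 0.85, 0.85, 0.85, 0.85, 0.85, 0.85, 0.85, 0.85]

```text
time_s: 11.4
eef_pos: [581.4, -238.9, 183.4]
orientation: [0.525, 0.474, -0.523, 0.476]
wrist_force: [0.5, -1.2, 0.4]
finger_gap: 79.2
```

```bash
python3 - <<'E'
from plant import monitor
from h import *
s=monitor.get_state();goto(s,(425.5,313.5),180,36.4);plan(s,(425.5,313.5),180,36.4,15)
E
python3 shot.py wrist w7;python3 shot.py scene s7
```

```text
t 11.4 pos [ 581.4 -238.9  183.4] yaw -5.65 q [ 0.55  0.63 -0.34  1.53  0.23  1.01  0.06] F [ 0.5 -1.2  0.4] gap 79.2
 slide units total [  0.07  -5.24 -13.36]  rot units [-9.17  0.01 -0.05]
[ 0.   -0.35 -0.89] [-0.61  0.   -0.  ]
[ 0.01 -0.31 -0.91] [-0.61  0.   -0.  ]
[ 0.01 -0.26 -0.92] [-0.61  0.   -0.  ]
[ 0.01 -0.22 -0.93] [-0.61  0.   -0.  ]
[ 0.01 -0.17 -0.94] [-0.61  0.   -0.  ]
[ 0.01 -0.12 -0.95] [-0.61  0.   -0.  ]
[ 0.01 -0.08 -0.95] [-0.61  0.   -0.  ]
[ 0.01 -0.03 -0.96] [-0.61  0.   -0.  ]
[ 0.01  0.02 -0.96] [-0.61  0.   -0.  ]
[ 0.01  0.06 -0.95] [-0.61  0.   -0.  ]
[ 0.01  0.11 -0.95] [-0.61  0.   -0.  ]
[ 0.01  0.16 -0.94] [-0.61  0.   -0.  ]
[ 0.01  0.2  -0.93] [-0.61  0.   -0.  ]
[ 0.01  0.25 -0.92] [-0.61  0.   -0.  ]
[ 0.01  0.29 -0.91] [-0.61  0.   -0.  ]
```

View pics/w7.png

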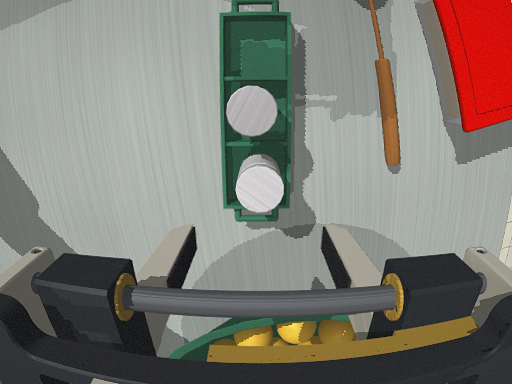

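View pics/s7.png

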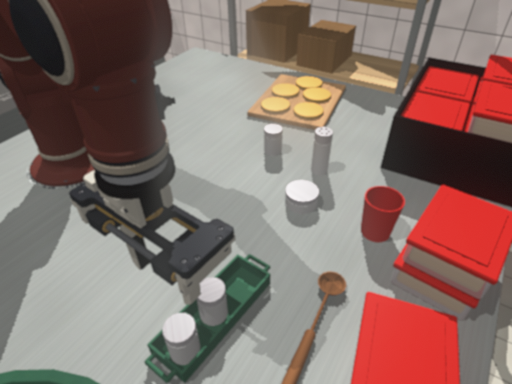

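Jar A stands upright in the -y pocket (wrist (260,189)), and the middle jar is unmoved at (251,110). Jar B, the shaker and the tin are untouched in the scene view.

Request:
move_arm:
  slide:
    - [0, -0.35, -0.8]
    - [0, -0.3, -0.95]
    - [0, -0.25, -0.95]
    - [0, -0.2, -0.95]
    - [0, -0.15, -0.95]
    - [0, -0.1, -0.95]
    - [0, -0.1, -0.95]
    - [0, -0.05, -0.95]
    - [0, 0, -0.95]
    - [0, 0.05, -0.95]
    - [0, 0.1, -0.95]
    - [0, 0.15, -0.95]
  rot:
    - [-0.6, 0, 0]
    - [-0.6, 0, 0]
    - [-0.6, 0, 0]
    - [-0.6, 0, 0]
    - [-0.6, 0, 0]
    - [-0.6, 0, 0]
    - [-0.6, 0, 0]
    - [-0.6, 0, 0]
    - [-0.6, 0, 0]
    - [-0.6, 0, 0]
    - [-0.6, 0, 0]
    - [-0.6, 0, 0]
  jaw: [1, 1, 1, 1, 1, 1, 1, 1, 1, 1, 1, 1]

```text
time_s: 12.7
eef_pos: [436.0, 207.0, 161.1]
orientation: [0.356, 0.618, -0.374, 0.593]
wrist_force: [0.9, 0.9, -0.8]
finger_gap: 93.2
```

```bash
python3 - <<'E'
from plant import monitor
from h import *
s=monitor.get_state();goto(s,(425.5,313.5),180,36.4);plan(s,(425.5,313.5),180,36.4,5)
E
python3 shot.py wrist w8
```

```text
t 12.7 pos [436.  207.  161.1] yaw 27.86 q [-0.11  0.5  -0.53  1.92  0.3   0.84 -0.32] F [ 0.9  0.9 -0.8] gap 93.2
 slide units total [-0.47  0.99 -2.48]  rot units [-1.87 -0.25  0.48]
[-0.09  0.2  -0.5 ] [-0.37 -0.05  0.1 ]
[-0.09  0.21 -0.49] [-0.37 -0.05  0.1 ]
[-0.09  0.23 -0.48] [-0.37 -0.05  0.1 ]
[-0.09  0.24 -0.48] [-0.37 -0.05  0.1 ]
[-0.09  0.26 -0.47] [-0.37 -0.05  0.1 ]
```

View pics/w8.png

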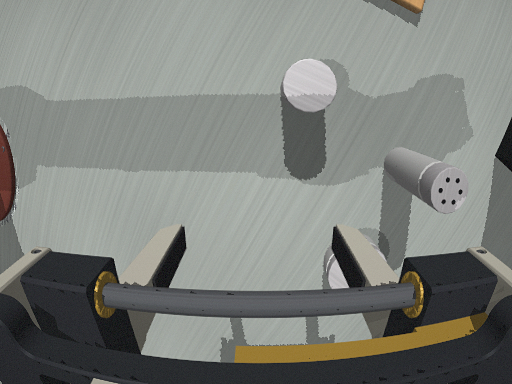

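Run:
```python
from h import *
w=pickle.load(open("w8.pkl","rb"));w2=pickle.load(open("w2.pkl","rb"));t=pickle.load(open("top0.pkl","rb"))
print(atz(w,(309.5,85),70,True))
print(tri([ray(w,(309.5,85),True),ray(w2,(301,56),True),ray(t,(150.3,229))]))
```

```text
[425.90617605 313.00267481  70.        ]
(array([425.01302299, 311.08587162,  82.01686975]), [np.float64(0.3956445163780073), np.float64(0.6496445117266703), np.float64(0.5084765858131706)])
```

Request:
move_arm:
  slide:
    - [-0.1, 0.2, -0.55]
    - [-0.1, 0.2, -0.55]
    - [-0.1, 0.25, -0.5]
    - [0, 0.25, -0.5]
    - [0, 0.2, -0.4]
    - [0, 0, 0]
  rot:
    - [-0.4, 0, 0.1]
    - [-0.4, -0.1, 0.1]
    - [-0.4, -0.1, 0.1]
    - [-0.4, 0, 0.1]
    - [-0.3, 0, 0.1]
    - [0, 0, 0]
  jaw: [1, 1, 1, 1, 1, 1]

```text
time_s: 13.35
eef_pos: [409.0, 325.6, 165.1]
orientation: [0.308, 0.642, -0.312, 0.629]
wrist_force: [0.0, 0.2, -0.0]
finger_gap: 93.1
```

```bash
python3 - <<'E'
from plant import monitor
from h import *
s=monitor.get_state();goto(s,(425.5,313.5),120,36.4)
E
python3 shot.py wrist w9
```

```text
t 13.35 pos [409.  325.6 165.1] yaw 38.01 q [-0.33  0.54 -0.57  1.84  0.35  0.88 -0.4 ] F [ 0.   0.2 -0. ] gap 93.1
 slide units total [1.12 0.15 0.51]  rot units [ 0.35 -0.18  0.18]
```

View pics/w9.png

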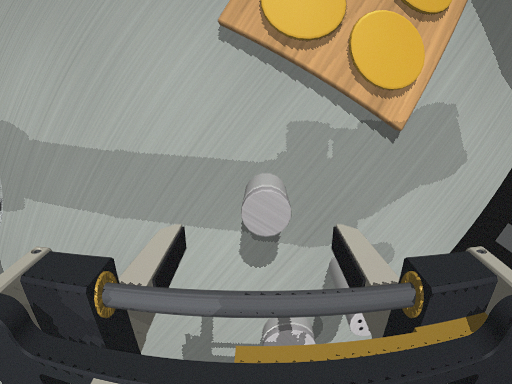

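Run:
```python
from h import *
w=pickle.load(open("w9.pkl","rb"));w8=pickle.load(open("w8.pkl","rb"))
print(atz(w,(266.5,212),70,True), tri([ray(w,(266.5,212),True),ray(w8,(309.5,85),True)]))
```

```text
[425.82832223 315.19310218  70.        ] (array([426.61929314, 313.73571925,  65.31018253]), [np.float64(0.36375417112660136), np.float64(0.3637541711266207)])
```

Request:
move_arm:
  slide:
    - [0.2, 0.15, 0.5]
    - [0.4, 0, 0]
    - [0.4, 0, 0]
    - [0, 0, 0]
  rot:
    - [0.3, -0.2, 0.2]
    - [0, 0, 0]
    - [0, 0, 0]
    - [0, 0, 0]
  jaw: [1, 1, 1, 1]

```text
time_s: 13.8
eef_pos: [432.0, 299.6, 119.2]
orientation: [0.319, 0.626, -0.327, 0.632]
wrist_force: [-0.7, -1.1, -0.3]
finger_gap: 93.0
```

Run:
```python
from plant import monitor
from h import *
s=monitor.get_state();goto(s,(425.3,313.5),38,36.4)
```

```text
t 13.8 pos [432.  299.6 119.2] yaw 35.61 q [-0.33  0.6  -0.5   1.88  0.42  0.77 -0.44] F [-0.7 -1.1 -0.3] gap 93.0
 slide units total [ 2.02  0.07 -0.41]  rot units [-0.17  0.17  0.06]
```

Request:
move_arm:
  slide:
    - [0.2, 0.05, -0.38]
    - [0, 0, 0]
    - [0, 0, 0]
  rot:
    - [-0.1, 0.15, 0.05]
    - [0, 0, 0]
    - [0, 0, 0]
  jaw: [1, 1, 1]

```text
time_s: 14.1
eef_pos: [426.5, 310.6, 110.0]
orientation: [0.322, 0.629, -0.323, 0.63]
wrist_force: [-0.9, -0.5, 0.7]
finger_gap: 93.3
```

```bash
python3 - <<'E'
from plant import monitor
from h import *
s=monitor.get_state();goto(s,(425.6,314),38,36.4)
E
python3 shot.py wrist w10
python3 - <<'E'
import cv2
im=cv2.imread('pics/w10.png');cv2.imwrite('pics/w10z.png',cv2.resize(im[120:300,170:350],None,fx=3,fy=3))
E
```

```text
t 14.1 pos [426.5 310.6 110. ] yaw 35.74 q [-0.34  0.61 -0.5   1.89  0.42  0.74 -0.46] F [-0.9 -0.5  0.7] gap 93.3
 slide units total [ 1.8   0.03 -0.09]  rot units [-0.14  0.03  0.01]
```

View pics/w10z.png

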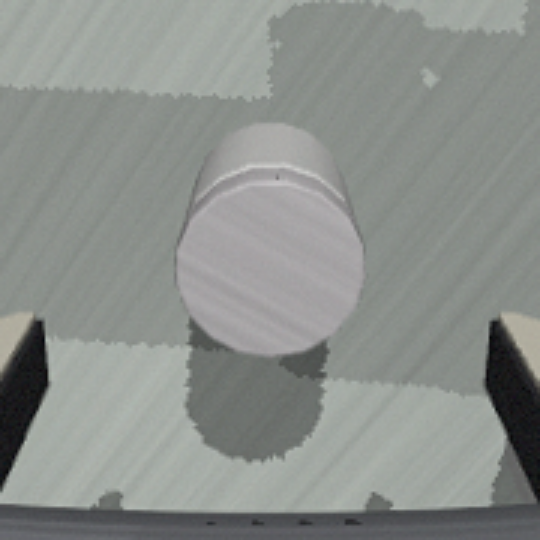

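Jar B's lid at (260,209) sits centred between the fingers. Descending.

Request:
move_arm:
  slide:
    - [0.4, 0, -0.08]
    - [0.4, 0, 0]
    - [0.4, 0, 0]
    - [0.4, 0, 0]
    - [0, 0, 0]
    - [0, 0, 0]
  rot:
    - [0, 0, 0]
    - [0, 0, 0]
    - [0, 0, 0]
    - [0, 0, 0]
    - [0, 0, 0]
    - [0, 0, 0]
  jaw: [1, 1, 1, 1, 1, 1]

```text
time_s: 14.75
eef_pos: [427.3, 316.5, 48.4]
orientation: [0.325, 0.627, -0.32, 0.632]
wrist_force: [0.5, -0.2, 0.2]
finger_gap: 93.0
```

Run:
```python
from plant import monitor
from h import *
w=pickle.load(open("w10.pkl","rb"));print(atz(w,(260,209),70,True))
s=monitor.get_state();goto(s,(425.6,314),38,36.4)
```

```text
[425.69250323 314.58646912  70.        ]
t 14.75 pos [427.3 316.5  48.4] yaw 35.8 q [-0.4   0.7  -0.43  1.94  0.5   0.6  -0.54] F [ 0.5 -0.2  0.2] gap 93.0
 slide units total [ 0.26 -0.07  0.03]  rot units [-0.13  0.03 -0.12]
```

Request:
move_arm:
  slide:
    - [0.25, -0.06, 0.02]
    - [0, 0, 0]
    - [0, 0, 0]
    - [0, 0, 0]
    - [0, 0, 0]
    - [0, 0, 0]
    - [0, 0, 0]
    - [0, 0, 0]
    - [0, 0, 0]
    - [0, 0, 0]
    - [0, 0, 0]
  rot:
    - [0, 0, -0.12]
    - [0, 0, 0]
    - [0, 0, 0]
    - [0, 0, 0]
    - [0, 0, 0]
    - [0, 0, 0]
    - [0, 0, 0]
    - [0, 0, 0]
    - [0, 0, 0]
    - [0, 0, 0]
    - [0, 0, 0]
  jaw: [1, 1, 0.3, 0.3, 0.3, 0.3, 0.3, 0.3, 0.3, 0.3, 0.3]
  newtons: 20

```text
time_s: 15.85
eef_pos: [427.0, 315.2, 40.7]
orientation: [0.323, 0.628, -0.322, 0.631]
wrist_force: [-0.4, -0.4, 0.7]
finger_gap: 47.4
```

Run:
```python
from plant import monitor
from h import *
s=monitor.get_state();goto(s,(425.6,314),38,36.4)
```

```text
t 15.85 pos [427.  315.2  40.7] yaw 35.77 q [-0.41  0.72 -0.42  1.94  0.51  0.59 -0.54] F [-0.4 -0.4  0.7] gap 47.4
 slide units total [ 0.07 -0.05  0.  ]  rot units [-0.14  0.03 -0.04]
```

Request:
move_arm:
  slide:
    - [-0.4, 0, 0]
    - [-0.8, 0, 0]
    - [-0.9, 0, 0]
    - [-0.9, 0, 0]
    - [-0.5, 0, 0]
    - [0, 0, 0]
  rot:
    - [0, 0, 0]
    - [0, 0, 0]
    - [0, 0, 0]
    - [0, 0, 0]
    - [0, 0, 0]
    - [0, 0, 0]
  jaw: [0.3, 0.3, 0.3, 0.3, 0.3, 0.3]

```text
time_s: 16.45
eef_pos: [425.7, 314.5, 183.2]
orientation: [0.321, 0.629, -0.323, 0.63]
wrist_force: [0.2, -0.3, -1.3]
finger_gap: 47.6
```

Run:
```python
from plant import monitor
from h import *
s=monitor.get_state();goto(s,(593,-95.5),180,-5.6);plan(s,(593,-95.5),180,-5.6,12)
```

```text
t 16.45 pos [425.7 314.5 183.2] yaw 35.81 q [-0.3   0.52 -0.57  1.81  0.35  0.91 -0.4 ] F [ 0.2 -0.3 -1.3] gap 47.6
 slide units total [ 0.11 -2.6  10.76]  rot units [9.03 0.03 0.01]
[ 0.01 -0.22  0.9 ] [0.75 0.   0.  ]
[ 0.01 -0.16  0.91] [0.75 0.   0.  ]
[ 0.01 -0.11  0.92] [0.75 0.   0.  ]
[ 0.01 -0.05  0.92] [0.75 0.   0.  ]
[0.01 0.   0.92] [0.75 0.   0.  ]
[0.01 0.06 0.92] [0.75 0.   0.  ]
[0.01 0.11 0.92] [0.75 0.   0.  ]
[0.01 0.17 0.91] [0.75 0.   0.  ]
[0.01 0.22 0.9 ] [0.75 0.   0.  ]
[0.01 0.28 0.88] [0.75 0.   0.  ]
[0.01 0.33 0.86] [0.75 0.   0.  ]
[0.01 0.38 0.84] [0.75 0.   0.  ]
```

Request:
move_arm:
  slide:
    - [0, -0.15, 0.6]
    - [0, -0.15, 0.9]
    - [0, -0.1, 0.9]
    - [0, -0.05, 0.9]
    - [0, 0, 0.9]
    - [0, 0.05, 0.9]
    - [0, 0.1, 0.9]
    - [0, 0.15, 0.9]
    - [0, 0.2, 0.9]
    - [0, 0.3, 0.85]
    - [0, 0.3, 0.6]
    - [0, 0, 0]
  rot:
    - [0.7, 0, 0]
    - [0.8, 0, 0]
    - [0.8, 0, 0]
    - [0.8, 0, 0]
    - [0.8, 0, 0]
    - [0.8, 0, 0]
    - [0.8, 0, 0]
    - [0.8, 0, 0]
    - [0.8, 0, 0]
    - [0.8, 0, 0]
    - [0.8, 0, 0]
    - [0, 0, 0]
  jaw: [0.3, 0.3, 0.3, 0.3, 0.3, 0.3, 0.3, 0.3, 0.3, 0.3, 0.3, 0.3]

```text
time_s: 17.65
eef_pos: [559.2, -53.9, 163.7]
orientation: [-0.515, -0.48, 0.532, -0.471]
wrist_force: [-0.7, -0.0, -1.4]
finger_gap: 47.8
```

Run:
```python
from plant import monitor
from h import *
s=monitor.get_state();goto(s,(593.3,-95.5),180,-5.6)
```

```text
t 17.65 pos [559.2 -53.9 163.7] yaw -5.45 q [ 0.27  0.57 -0.34  1.72  0.24  0.91 -0.27] F [-0.7 -0.  -1.4] gap 47.8
 slide units total [-0.42  0.94  0.96]  rot units [0.04 0.12 0.31]
```

Request:
move_arm:
  slide:
    - [0, 0.5, 0.5]
    - [0, 0.45, 0.45]
    - [0, 0, 0]
    - [0, 0, 0]
  rot:
    - [0, 0.1, 0.15]
    - [0, 0, 0.15]
    - [0, 0, 0]
    - [0, 0, 0]
  jaw: [0.3, 0.3, 0.3, 0.3]

```text
time_s: 18.05
eef_pos: [589.8, -92.7, 156.4]
orientation: [-0.519, -0.481, 0.525, -0.474]
wrist_force: [-0.1, 0.4, -1.4]
finger_gap: 47.5
```

Run:
```python
from plant import monitor
from h import *
s=monitor.get_state();goto(s,(593.3,-95.5),100,-5.6)
```

```text
t 18.05 pos [589.8 -92.7 156.4] yaw -5.13 q [ 0.33  0.62 -0.34  1.64  0.24  0.93 -0.19] F [-0.1  0.4 -1.4] gap 47.5
 slide units total [1.41 0.11 0.06]  rot units [ 0.1  -0.01  0.16]
```

Request:
move_arm:
  slide:
    - [0.4, 0.1, 0.05]
    - [0.5, 0, 0]
    - [0.5, 0, 0]
    - [0, 0, 0]
    - [0, 0, 0]
  rot:
    - [0.1, 0, 0.15]
    - [0, 0, 0]
    - [0, 0, 0]
    - [0, 0, 0]
    - [0, 0, 0]
  jaw: [0.3, 0.3, 0.3, 0.3, 0.3]

```text
time_s: 18.55
eef_pos: [589.3, -84.5, 97.7]
orientation: [-0.521, -0.482, 0.521, -0.475]
wrist_force: [1.2, -0.9, -0.4]
finger_gap: 47.5
```

```bash
python3 - <<'E'
from plant import monitor
from h import *
s=monitor.get_state();goto(s,(593.3,-95.5),45,-5.6)
E
python3 shot.py scene s11; python3 shot.py top t11
python3 - <<'E'
import cv2, numpy as np
a=cv2.imread('pics/s11.png')[220:384,100:320];b=cv2.imread('pics/top0.png')
b=cv2.imread('pics/t11.png')[120:210,280:430]
cv2.imwrite('pics/s11z.png',cv2.resize(a,None,fx=3,fy=3,interpolation=cv2.INTER_CUBIC));cv2.imwrite('pics/t11z.png',cv2.resize(b,None,fx=4,fy=4,interpolation=cv2.INTER_CUBIC))
E
```

```text
t 18.55 pos [589.3 -84.5  97.7] yaw -4.85 q [ 0.3   0.69 -0.32  1.71  0.27  0.8  -0.23] F [ 1.2 -0.9 -0.4] gap 47.5
 slide units total [1.32 0.13 0.27]  rot units [ 0.16 -0.08  0.09]
```

View pics/s11z.png

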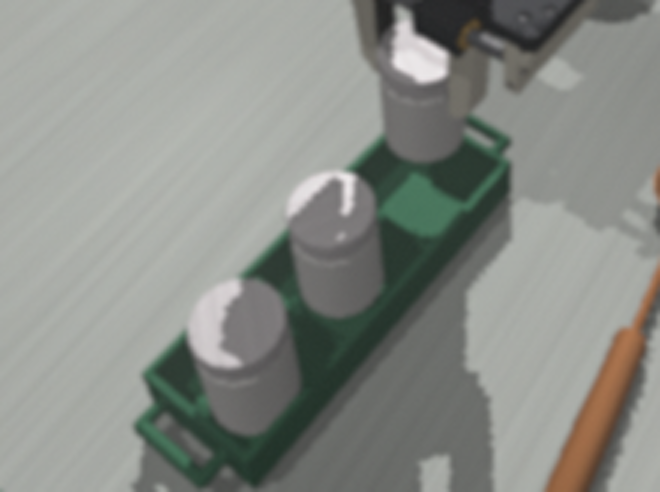

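View pics/t11z.png

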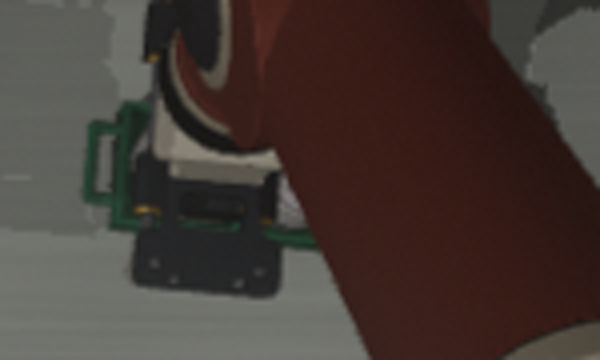

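The two packed jars are upright, and jar B is held above the +y pocket. It is about 11 mm too far along +y, so I'll correct that before lowering.

Request:
move_arm:
  slide:
    - [0.05, 0.12, 0.27]
    - [0, 0, 0]
    - [0, 0, 0]
  rot:
    - [0.15, -0.08, 0.08]
    - [0, 0, 0]
    - [0, 0, 0]
  jaw: [0.3, 0.3, 0.3]

```text
time_s: 18.95
eef_pos: [595.3, -97.2, 98.4]
orientation: [0.525, 0.473, -0.523, 0.477]
wrist_force: [-0.3, 0.6, -1.5]
finger_gap: 47.8
```

Run:
```python
from plant import monitor
from h import *
s=monitor.get_state();goto(s,(593.3,-95.5),45,-5.6)
```

```text
t 18.95 pos [595.3 -97.2  98.4] yaw -5.64 q [ 0.31  0.69 -0.31  1.7   0.28  0.79 -0.23] F [-0.3  0.6 -1.5] gap 47.8
 slide units total [ 1.34 -0.06 -0.04]  rot units [-0.01  0.02 -0.07]
```

Request:
move_arm:
  slide:
    - [0.3, -0.06, -0.03]
    - [0.3, 0, 0]
    - [0.3, 0, 0]
    - [0, 0, 0]
    - [0, 0, 0]
  rot:
    - [0, 0, -0.05]
    - [0, 0, 0]
    - [0, 0, 0]
    - [0, 0, 0]
    - [0, 0, 0]
  jaw: [0.3, 0.3, 0.3, 0.3, 0.3]

```text
time_s: 19.45
eef_pos: [592.5, -96.0, 58.6]
orientation: [-0.524, -0.474, 0.525, -0.475]
wrist_force: [0.3, -0.2, -1.3]
finger_gap: 47.8
```

Run:
```python
from plant import monitor
from h import *
s=monitor.get_state();goto(s,(593.3,-95.5),45,-5.6)
```

```text
t 19.45 pos [592.5 -96.   58.6] yaw -5.68 q [ 0.3   0.74 -0.29  1.73  0.3   0.71 -0.25] F [ 0.3 -0.2 -1.3] gap 47.8
 slide units total [ 0.34  0.02 -0.01]  rot units [-0.02  0.02 -0.  ]
```

Request:
move_arm:
  slide:
    - [0.2, 0, 0]
    - [0.12, 0, 0]
    - [0, 0, 0]
    - [0, 0, 0]
  rot:
    - [0, 0, 0]
    - [0, 0, 0]
    - [0, 0, 0]
    - [0, 0, 0]
  jaw: [0.3, 0.3, 0.3, 0.3]

```text
time_s: 19.85
eef_pos: [592.9, -95.8, 44.8]
orientation: [-0.524, -0.474, 0.524, -0.475]
wrist_force: [0.9, 0.5, -1.4]
finger_gap: 47.5
```

Request:
move_arm:
  slide:
    - [0.05, 0, 0]
    - [0, 0, 0]
  rot:
    - [0, 0, 0]
    - [0, 0, 0]
  jaw: [0.3, 0.3]

```text
time_s: 20.05
eef_pos: [593.3, -95.8, 45.5]
orientation: [-0.524, -0.474, 0.524, -0.476]
wrist_force: [0.4, -0.6, -2.3]
finger_gap: 47.6
```

It stops at z ≈ 45, against 44.7 expected. Releasing and lifting clear.

Request:
move_arm:
  slide:
    - [0, 0, 0]
    - [0, 0, 0]
    - [0, 0, 0]
    - [0, 0, 0]
    - [0, 0, 0]
    - [-0.3, 0, 0]
    - [-0.8, 0, 0]
    - [-0.9, 0, 0]
    - [-0.9, 0, 0]
    - [-0.7, 0, 0]
    - [0, 0, 0]
  rot:
    - [0, 0, 0]
    - [0, 0, 0]
    - [0, 0, 0]
    - [0, 0, 0]
    - [0, 0, 0]
    - [0, 0, 0]
    - [0, 0, 0]
    - [0, 0, 0]
    - [0, 0, 0]
    - [0, 0, 0]
    - [0, 0, 0]
  jaw: [0.85, 0.85, 0.85, 0.85, 0.85, 0.85, 0.85, 0.85, 0.85, 0.85, 0.85]

```text
time_s: 21.15
eef_pos: [593.8, -95.0, 198.6]
orientation: [0.525, 0.473, -0.523, 0.476]
wrist_force: [0.5, -0.2, -0.1]
finger_gap: 79.1
```

Request:
move_arm:
  slide:
    - [0, -0.6, -0.7]
    - [0, -0.6, -0.8]
    - [0, -0.6, -0.8]
    - [0, -0.4, -0.8]
    - [0, 0, -0.8]
    - [0, 0, -0.5]
    - [0, 0, 0]
    - [0, 0, 0]
  rot:
    - [-0.5, 0, 0]
    - [-0.5, 0, 0]
    - [-0.5, 0, 0]
    - [-0.5, 0, 0]
    - [-0.5, 0, 0]
    - [-0.5, 0, 0]
    - [0, 0, 0]
    - [0, 0, 0]
  jaw: [0.85, 0.85, 0.85, 0.85, 0.85, 0.85, 0.85, 0.85]

```text
time_s: 21.95
eef_pos: [499.9, 87.0, 195.1]
orientation: [0.461, 0.534, -0.463, 0.537]
wrist_force: [0.2, -0.4, -0.3]
finger_gap: 79.2
```

```bash
python3 shot.py scene s12; python3 shot.py top t12
python3 - <<'E'
import cv2
b=cv2.imread('pics/t12.png')[120:260,110:440]
cv2.imwrite('pics/t12z.png',cv2.resize(b,None,fx=2.4,fy=2.4,interpolation=cv2.INTER_CUBIC))
E
```

```text
(no output)
```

View pics/s12.png

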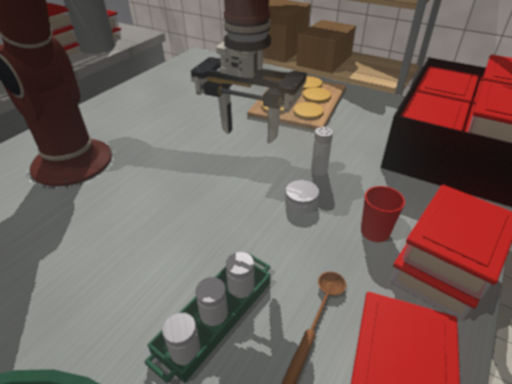

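View pics/t12z.png

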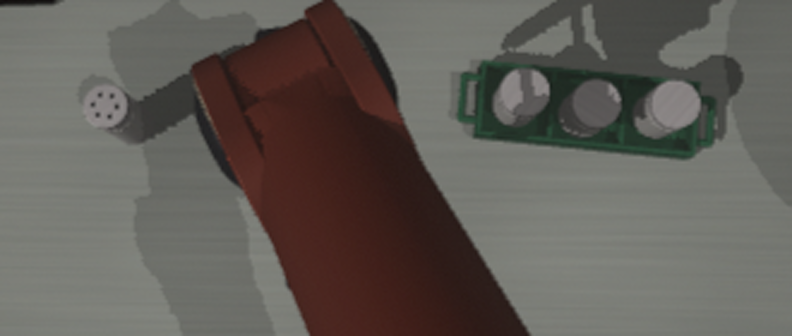

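All three jars stand upright in the carrier, one per pocket, at scene (240,270), (211,300), and (181,337). The shaker (322,150) and the tin (302,200) are where they were. I'll check the lid heights, then hand in.

Run:
```python
from h import *
from plant import job,monitor
s=pickle.load(open("s12.pkl","rb"));t=pickle.load(open("t12.pkl","rb"))
for n,a,b in [("L",(239.5,261),(525,95)),("M",(210.5,286),(592,102)),("R",(180,324),(672,103))]:
    uv=np.array(b)/2.4+[110,120]; X,e=tri([ray(s,a),ray(t,uv)]);print(n,X.round(1),np.round(e,1))
st=monitor.get_state();print(st["time_s"],st["qd"].round(3),st["wrist_force"].round(1))
print(job.job_done())
```

```text
L [589.8 -94.7  72.6] [1.3 1.3]
M [ 581.  -160.2   74.8] [1.4 1.4]
R [ 581.4 -236.5   73.7] [0.5 0.5]
22.05 [ 0.011 -0.     0.011 -0.007  0.004  0.    -0.002] [-0.5 -0.   0.3]
the job is handed in; nothing more can be done
None
```

Both sauce jars are in the carrier's end pockets, one in each, upright and on the pocket floor. I handed the job in at about 22 s of the 61 s limit, with the gripper raised well clear; no verdict is reported.

- **Jars:** The jar that stood nearer the carrier went into the -y pocket and the other into the +y pocket. Measured from two views, the lids stand at 73.7 mm and 72.6 mm, against 74 mm expected for a jar on the floor. Their positions are within about 4 mm of the pocket centres I measured.
- **Left alone:** The middle jar is still in its pocket, with its lid at 74.8 mm. The shaker and tin look unmoved in the last scene picture. In the last top view the arm hid the tin, so only the scene view confirms it.
- **Checks that disagreed:**
  - The networks returned only one jar per picture, so I found the jars by eye and triangulated them.
  - The carrier rim measured 21–28 mm in the fits, against 30 mm in the text.
  - One three-view fit put the second jar's lid at 82 mm, and a two-view one at 90 mm; closer wrist views gave 65 mm, against 70 mm in the text.
  - The wrist force showed no clear rise when each jar touched down. I judged contact from the height where the tool stopped, which was within 1 mm of expected.

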